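Vent and open the vacuum chamber

TASK

In the jeweller's workshop a casting flask stands in the vacuum chamber under a sealed lid. Turn the lid's vent tap anticlockwise to its stop to let the air in, then lift the lid straight up by its handle without knocking the flask and set it down gently, handle up, in the middle of the round cork mat. Then take the flask out, stand it gently upright in the middle of the white tile, and leave the tap open and everything else on the bench where it is.

Things in the scene. Friction and masses are not known exactly. Their poses are not given: they have to be found in the camera images.
- chamber_rim (a point): Centre of the chamber's mouth, level with the top of its flange, 105 mm above the bench; z up. The chamber is a fixed round plain steel pot, 196 mm across the flange, mouth 156 mm in diameter (flange 6 mm thick, bore 176 mm below it), inner floor 81 mm below the rim. A 50 mm hose stub sticks out of its side along its x, 45 mm below the rim.
- lid: The lid: a loose clear plastic disc, 200 mm in diameter, 12 mm thick, 0.55 kg (+-20 %). Origin at the centre of its underside, z up, x along the handle. Gauge (34 mm wide, 16 mm tall) 74 mm from the centre along +x, vent tap 72 mm along -y. With the tap under about 2/3 open the vacuum holds the lid down hard, without twist; at its stop the lid only lies on the flange.
- lid_base (a point): Same point as the lid's origin, z up: level with the rim when closed, 18 mm above the mat's top when the lid lies there. Under the disc a dark rubber ring (148 mm outer, 120 mm inner diameter, 18 mm deep) drops into the chamber's mouth with 4 mm play to each side; off the chamber the lid stands on this ring.
- lid_handle (a point): Centre of the lid's lift handle: a straight steel bar 72 mm long (along x), 14 mm wide (y), 14 mm high (z, up), over the disc's centre on two 12 mm posts 28 mm either side. The bar's centre is 40 mm above the disc's underside, 28 mm above its top face.
- tap_grip (a point): Centre of the vent tap's T grip: a steel bar 44 mm long (along this point's y), 10 mm wide (x), 22 mm high (z, up), turning about the vertical through this point; the point turns with it. 41 mm above the disc's underside, 29 mm above its top face; below it a collar 26 mm across, 6 mm high.
- tap (a joint): Angle of the vent tap in rad: 0 = shut (the grip points at the lid's centre, at right angles to the lift handle); grows anticlockwise seen from above; 1.45 = fully open, at its stop (the grip is about parallel to the lift handle). It starts shut or nearly so. Friction 0.05 N m; it stays where it is left.
- flask_mid (a point): Centre of the casting flask, half-way up: a loose plain steel cylinder 44 mm in diameter and 70 mm high with white plaster in its top face, about 0.35 kg (plus or minus a fifth), standing on the chamber's inner floor up to 15 mm from the middle, its top 11 mm below the rim. z axis along the cylinder, up.
- flask: The same casting flask: origin at the centre of its underside, 35 mm below its centre.
- mat_top (a point): Centre of the top face of the fixed cork mat, a disc 240 mm in diameter and 6 mm thick; z up.
- tile_top (a point): Centre of the top face of the fixed white ceramic tile, 90 x 90 mm and 12 mm thick; x and y along its edges, z up.
- jar: Bystander, leave alone: glass jar with steel cap, 48 mm in diameter, 62 mm tall. Origin at the centre of its underside.
- mandrel: Bystander, leave alone: steel ring mandrel, a slender upright cone 95 mm tall on a 44 mm foot. Origin at the centre of its underside.
- bowl: Bystander, leave alone: copper bowl, 84 mm in diameter, 36 mm tall. Origin at the centre of its underside.
- jug: Bystander, leave alone: white plastic jug with a handle, 100 mm in diameter, 130 mm tall. Origin at the centre of its underside.
- hammer: Bystander, leave alone: hammer with a wooden handle, 260 mm long, lying on the bench along its x axis. Origin under its middle.
- brush: Bystander, leave alone: brush with a wooden handle, 180 mm long, lying on the bench along its x axis. Origin under its middle.
There are look-alikes about, which are no part of the job. What is shaped like the lid but purple is not meant.

How it is judged (in metres and radians):
On the way, in this order (a step that is already met when the one before it is completed fails the run):
1. the vent tap is turned open to its stop while the lid still lies on the chamber (value of joint tap above 1.3 rad and z of lid_base in the frame of chamber_rim below 0.005 m and horizontal distance between lid_base and chamber_rim below 0.008 m), for 0.2 s.
2. the lid lies flat, handle up, in the middle of the cork mat, let go (horizontal distance between lid_base and mat_top below 0.045 m and z of lid_base in the frame of mat_top between 0.014 and 0.023 m and angle between lid_base's own z axis and vertical below 0.06 rad and contact force between the fingers and lid below 0.3 N), for 0.2 s.
At the end, for the whole second after the job is handed in: The lid lies flat (within 0.06 rad), handle up, on the cork mat with its centre within 45 mm of the mat's centre, its tap still open (over 1.2 rad); the flask stands upright (within 0.06 rad) on the tile with its axis within 25 mm of the tile's centre; both are let go and at rest (all of step 2 and value of joint tap above 1.2 rad and linear speed of each of lid, flask below 0.02 m/s and horizontal distance between flask_mid and tile_top below 0.025 m and z of flask_mid in the frame of tile_top between 0.031 and 0.039 m and angle between flask_mid's own z axis and vertical below 0.06 rad and contact force between the fingers and flask below 0.3 N); the robot touches nothing.
It fails at once if the lid is forced up (5 mm) or tilted while the vent tap is less than 0.9 rad open (value of joint tap below 0.9 rad and (z of lid_base in the frame of chamber_rim above 0.005 m or angle between lid_base's own z axis and vertical above 0.06 rad) and horizontal distance between lid_base and chamber_rim below 0.1 m).
It fails at once if the lid knocks the flask (over 5 N) (contact force between lid and flask above 5 N).
It fails at once if the lid is dropped or slammed down on the mat (over 0.3 m/s in the last 12 mm) (linear speed of lid above 0.3 m/s and z of lid_base in the frame of mat_top below 0.03 m and horizontal distance between lid_base and mat_top below 0.15 m).
It fails at once if the flask is dropped or slammed down on the tile (over 0.3 m/s in the last 12 mm) (linear speed of flask above 0.3 m/s and z of flask_mid in the frame of tile_top below 0.047 m and horizontal distance between flask_mid and tile_top below 0.07 m).
It fails at once if a bystander is moved by more than 30 mm (distance of any of jar, mandrel, bowl, jug, hammer, brush from where it was at the start of the episode above 0.03 m).
It also fails if it takes over 67 s, if anything falls off the work surface, if the arm or the gripper's body presses on something with over 40 N, if the wrist force passes 120 N, or if a joint passes its speed limit or range.

ROBOT

A 6-joint arm with a two-finger parallel gripper is mounted at the origin on the work surface. World frame = base frame: x ahead of the robot, y to its left, z up, the work surface at z = 0. Lengths are in mm, angles in rad, forces in N, time in s.
With the tool pointing down it reaches from about 400 to 925 mm from the base axis. Payload 12.5 kg.
Tool frame: the origin (TCP) lies midway between the tips of the shut fingers; the grasp point (between the pads) lies 19 mm behind it (env.grip_depth is the distance from the TCP to the grasp point, in mm); z points along the fingers, y is the line along which they close (so a half turn about z gives the same grasp; the last joint's range is limited). The gripper opens to 95 mm and grips with 3 to 60 N. Pads are 20 mm wide; open, the fingers measure 119 mm over their backs; the gripper's body (75 mm by 180 mm) begins 59 mm behind the grasp point.
Start: joints at [-1.216, 0.491, 1.559, -0, 1.092, -0.106], TCP at [277.94, -559.818, 214.661] pointing down, gripper open.
Joint ranges: [-3.1, 3.1], [-0.84, 2.19], [0.05, 2.79], [-1.13, 4.28], [0.06, 2.93], [-2.69, 2.69]. Speed limits (rad/s): [2.22, 2.22, 2.79, 3.14, 3.14, 3.14].

INTERFACE

Orientations are given as [roll, pitch, yaw] about the fixed x, y, z axes, in that order (R = Rz(yaw) Ry(pitch) Rx(roll)).
In Python, from cell import monitor, viewer, order, env gives the robot as it stands.
- The arm moves only by the tool move_arm, never from a script. Its argument "moves" is one flat list of numbers, 4 for each row, row after row: the shift along the tool's x, y, z normalised to -1 to 1, where 1 is 0.15 m, then the turn about the tool's z normalised to -1 to 1, where 1 is pi/2 rad. A call has 1 to 10 rows; each row shifts and turns the commanded pose from where the row before left it, along the tool's axes as they then stand; what a row does not reach is not made up. A row lasts 1/8 s, in which the tool goes at most 62.5 mm and 10.7 degrees, less where a joint would pass 70% of its speed; a pose out of reach is approached as far as the arm can. A call with a number of a shift or a turn outside -1 to 1 is refused whole. A call with a gripper value outside its range is refused whole. "claw" is the finger opening in mm, from 0 to 95.1, set as the call begins (left out, the last holds). The fingers move at their own pace and stop on an object; the grip force is fixed at half the most. Time passes only in rows, so rows that do not move let the fingers close. It gives the time, the measured TCP pose, the force, the opening and the grip force at its end, in the units of the state.
- monitor.state(): the state, without advancing time (a new reading comes with each control period).
- viewer.read_camera(name): name is "scene" or "top"; returns the picture (400x640x3 uint8, red, green, blue); there is no depth.
- viewer.camera_info(name): a dict with "K" (3x3 intrinsics, pixels), "dist_coeffs" ([k1, k2, p1, p2, k3] as OpenCV has them; the pictures are not rectified), "camera_from_world" (4x4, takes a point from world to camera coordinates). Camera axes: x right, y down, z forward; pixel columns grow to the right and rows downward; lengths in mm; the calibration is good to about 2 mm. A picture is of the moment at which its call begins. camera_info takes no time and is no camera call.
- order.job_done(): hands the job in; it is judged then, once.
The state is a dict: "t": time; "joints": joint angles; "qvel": joint speeds; "tau": joint torques, N m; "eef_pos": TCP position; "tcp_rot": TCP orientation; "ft_force": force on the tool from outside, world axes, zero at the start; "moment": the same for the moment, N m; "opening": opening from 0.0 (shut) to 1.0 (fully open); "grip_force": force on a finger pad.
Only numpy, scipy, OpenCV 4.12 (cv2) and the standard library are available. Lean on these libraries where they do the work, as an engineer would, in place of code of your own. Each camera call takes 0.05 s, during which the arm holds its last target. There are 200 camera calls.

## Working session

There is one attempt and no reset: what is moved stays moved. The work goes in short steps, Python scripts to look and compute and a tool call to move; the robot and the scene stay as the last step left them, time stands still between calls to the robot, and variables do not carry over. Pictures are saved under pics/ and viewed, at most 10 in all, crops included, and the job is handed in when it is done.

Besides the shell and the picture viewer there is one more tool, called after "Call:" in YAML: its name, and indented under it one key for each argument. move_arm: Moves the arm, as the interface text tells. Scaled input: -1 to 1 covers 0.15 m each way for a shift and pi/2 rad each way for a turn. Its arguments: {"type":"object","properties":{"moves":{"type":"array"},"claw":{"type":"number"}},"required":["moves"]}

```bash
mkdir -p pics; ls
cat > h.py <<'E'
import numpy as np, cv2
from cell import monitor, viewer, order, env
def snap(n,f):
    im=viewer.read_camera(n); cv2.imwrite('pics/'+f,im[:,:,::-1]); return im
def ray(n,uv,z):
    c=viewer.camera_info(n);K=np.array(c['K']);d=np.array(c['dist_coeffs']);T=np.array(c['camera_from_world'])
    p=cv2.undistortPoints(np.array(uv,float).reshape(-1,1,2),K,d)[:,0]
    R=T[:3,:3];o=-R.T@T[:3,3];v=np.c_[p,np.ones(len(p))]@R
    z=np.broadcast_to(z,len(p))
    return o+v*((z-o[2])/v[:,2])[:,None]
def proj(n,P):
    c=viewer.camera_info(n);T=np.array(c['camera_from_world'])
    return cv2.projectPoints(np.array(P,float).reshape(-1,3),cv2.Rodrigues(T[:3,:3])[0],T[:3,3],np.array(c['K']),np.array(c['dist_coeffs']))[0][:,0]
E
python3 - <<'E'
from h import *
for n in('scene','top'):
    snap(n,n+'0.png'); T=np.array(viewer.camera_info(n)['camera_from_world']); print(n,-T[:3,:3].T@T[:3,3])
s=monitor.state();print(s)
E
```

```text
pics
scene [1221.57541566 -429.37950957  729.5747091 ]
top [ 260.12022732  101.37336085 1349.9303595 ]
{'t': 0.1, 'joints': array([-1.21560897e+00,  4.91499230e-01,  1.55941054e+00, -8.69534412e-06,
        1.09169200e+00, -1.05609852e-01]), 'qvel': array([-8.16511791e-06, -1.98850337e-03, -9.96403873e-04, -7.69310782e-04,
        8.51459660e-04,  2.90185932e-04]), 'tau': array([ 3.37728947e-03, -6.13619614e+01, -2.58605880e+01,  6.93940907e-02,
        4.69999784e-02, -5.91350295e-05]), 'eef_pos': array([ 277.84861958, -559.59399514,  214.11262513]), 'tcp_rot': array([-3.14058834e+00, -9.87061312e-05,  4.60801167e-01]), 'ft_force': array([-0.07338344,  0.57976026,  0.05135783]), 'moment': array([ 0.04254377,  0.05851184, -0.03905595]), 'grip_force': 0.0, 'opening': 0.9980136998965633}
```

View pics/scene0.png

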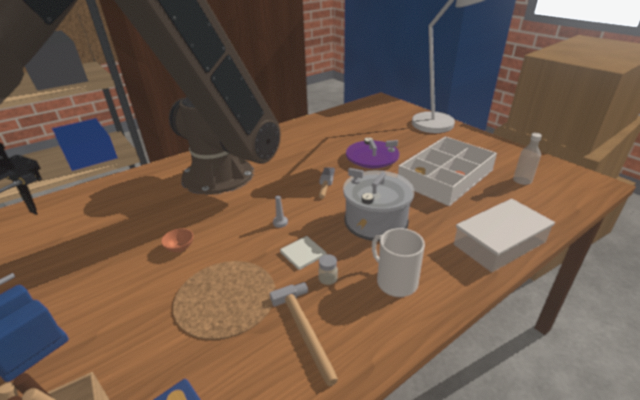

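View pics/top0.png

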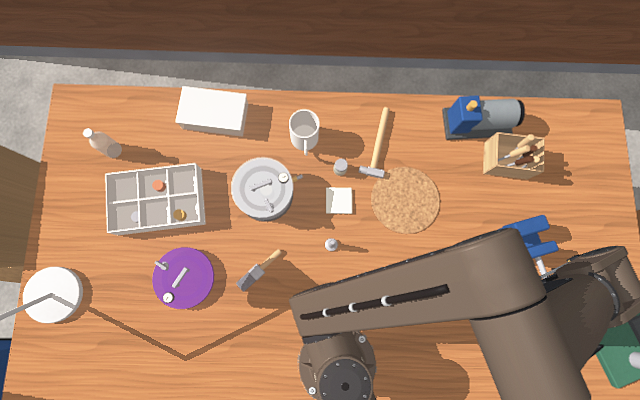

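The top view shows the chamber with its lid at (262,188), gauge at (283,178), handle near (262,184), tap near (268,205). The mat is at (405,199), the tile at (340,200), the jar at (341,167) and the mandrel at (332,244). The scene view shows the same layout.

Run:
```python
from h import *
im=cv2.imread('pics/top0.png')
c=im[150:230,220:310]; cv2.imwrite('pics/c1.png',cv2.resize(c,None,fx=7,fy=7,interpolation=cv2.INTER_CUBIC))
hsv=cv2.cvtColor(im,cv2.COLOR_BGR2HSV)
def big(m,x0,x1,y0,y1):
    k=np.zeros_like(m);k[y0:y1,x0:x1]=m[y0:y1,x0:x1]
    cs=cv2.findContours(k,cv2.RETR_EXTERNAL,cv2.CHAIN_APPROX_NONE)[0]
    return max(cs,key=cv2.contourArea)
print(hsv[199,405],hsv[240,405],hsv[200,340],hsv[188,240])
t=big(cv2.inRange(hsv,(0,0,150),(180,60,255)),320,360,183,218)
r=cv2.minAreaRect(t);print(r,ray('top',r[0],12),ray('top',cv2.boxPoints(r),12)[:,:2])
g=cv2.GaussianBlur(cv2.cvtColor(im,cv2.COLOR_BGR2GRAY),(5,5),1)
print(cv2.HoughCircles(g[155:245,360:450],cv2.HOUGH_GRADIENT,1,50,param1=80,param2=10,minRadius=30,maxRadius=38))
for s in (60,90):
  l=big(cv2.inRange(hsv,(0,0,90),(180,s,255)),225,300,150,225);e=cv2.minEnclosingCircle(l);print(e,cv2.fitEllipse(l),ray('top',e[0],117))
print(ray('top',[(405,199)],6), ray('top',[(341,166),(332,243)],60))
```

```text
[ 14 113 217] [ 13 136 217] [ 24   5 253] [  0   6 202]
((338.5, 200.0), (26.0, 25.0), 90.0) [[535.84037493  -1.61397287  12.        ]] [[581.09457318  42.45981838]
 [583.26538944 -44.94101563]
 [491.11330983 -45.17202575]
 [489.08213948  41.10563881]]
[[[48.5 46.5 32.9]]]
((262.2405090332031, 189.19981384277344), 32.247947692871094) ((262.0795593261719, 188.35675048828125), (61.010311126708984, 62.71891403198242), 144.91961669921875) [[543.58476507 251.2348566  117.        ]]
((262.3571472167969, 189.32142639160156), 32.762481689453125) ((262.2058410644531, 188.32923889160156), (61.41291046142578, 63.799041748046875), 148.09414672851562) [[543.19478816 250.84426415 117.        ]]
[[ 546.27649607 -234.8853676     6.        ]] [[644.25409185  -5.41514309  60.        ]
 [381.74286226  22.15173436  60.        ]]
```

View pics/c1.png

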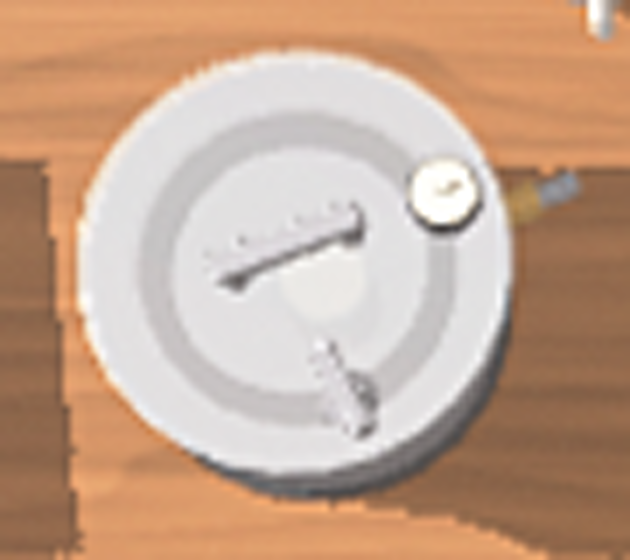

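The crop shows the handle bar centre at about (288,245), the gauge at (445,190), the tap grip from (320,345) to (368,430) and the disc centre at (295,262), all in crop pixels (7x).

Run:
```python
from h import *
f=lambda x,y:(x/7+220-.43,y/7+150-.43)
P=ray('top',[f(288,245),f(445,192),f(345,388),f(295,262),f(320,345),f(368,430),f(225,262),f(362,222)],[152,133,157,117,157,157,152,152])
print(P.round(1)); c=P[3]
g=P[1]-c; t=P[2]-c
print('gauge',np.hypot(*g[:2]),np.arctan2(g[1],g[0]),'tap',np.hypot(*t[:2]),np.arctan2(t[1],t[0])+np.pi/2)
h=P[7]-P[6];print('handle ang',np.arctan2(h[1],h[0]),'len',np.hypot(*h[:2])); k=P[4]-P[5];print('tapbar',np.arctan2(k[1],k[0]),np.hypot(*k[:2]))
print('mat',ray('top',[(408.5,201.5),(405.5,199)],6))
```

```text
[[550.2 252.4 152. ]
 [581.4 184.8 133. ]
 [485.1 223.8 157. ]
 [550.8 253.3 117. ]
 [504.1 235.6 157. ]
 [466.6 213.  157. ]
 [541.8 280.  152. ]
 [561.6 220.  152. ]]
gauge 75.00628383060906 -1.1506331667764618 tap 71.98859192289444 -1.1495078780957444
handle ang -1.2514287095808758 len 63.207503729077644
tapbar 0.543560818508138 43.798158281253286
mat [[ 537.64660454 -246.94785088    6.        ]
 [ 546.31900865 -236.64108911    6.        ]]
```

```bash
cat >> h.py <<'E'
from scipy.spatial.transform import Rotation as Ro
def plan(*tg,step=58):
    "rows from the measured pose through targets (x,y,z,yaw)"
    s=monitor.state();p=np.array(s['eef_pos']);y=s['tcp_rot'][2]
    print('now',p.round(1),round(y,3),'op',round(s['opening']*95.1,1),'t',s['t'])
    for t in tg:
        d=np.array(t[:3])-p; a=(t[3]-y+np.pi)%(2*np.pi)-np.pi
        n=int(max(1,np.ceil(np.linalg.norm(d)/step),np.ceil(abs(a)/.18)))
        l=Ro.from_euler('xyz',[np.pi,0,y]).inv().apply(d)
        print(t,'rows',n,'first: turn',round(-a/(np.pi/2),3),'total; shift total',(l/150).round(3),'per row',(l/150/n).round(3),round(-a/(np.pi/2)/n,3))
        p=np.array(t[:3]);y=t[3]
E
python3 -c "
from h import *
plan((520,-200,214,.461),(485,224,200,.461),(485,224,200,.54))"
```

```text
now [ 277.8 -559.6  214.1] 0.461 op 94.9 t 0.1
(520, -200, 214, 0.461) rows 8 first: turn -0.0 total; shift total [ 2.512e+00 -1.429e+00  1.000e-03] per row [ 0.314 -0.179  0.   ] -0.0
(485, 224, 200, 0.461) rows 8 first: turn -0.0 total; shift total [ 1.048 -2.635  0.093] per row [ 0.131 -0.329  0.012] -0.0
(485, 224, 200, 0.54) rows 1 first: turn -0.05 total; shift total [0. 0. 0.] per row [0. 0. 0.] -0.05
```

Call:
move_arm:
  moves: [0.314,-0.179,0,0,0.314,-0.179,0,0,0.314,-0.179,0,0,0.314,-0.179,0,0,0.314,-0.179,0,0,0.314,-0.179,0,0,0.314,-0.179,0,0,0.314,-0.179,0,0]
  claw: 40

```text
t: 1.1
eef_pos: [520.6, -198.3, 214.5]
tcp_rot: [-3.141, 0.0, 0.461]
ft_force: [0.7, -0.5, 0.2]
opening: 0.419
grip_force: 0.0
```

Call:
move_arm:
  moves: [0.131,-0.329,0.012,0,0.131,-0.329,0.012,0,0.131,-0.329,0.012,0,0.131,-0.329,0.012,0,0.131,-0.329,0.012,0,0.131,-0.329,0.012,0,0.131,-0.329,0.012,0,0.131,-0.329,0.012,0,0,0,0,-0.05,0,0,0,0]

```text
t: 2.35
eef_pos: [484.8, 224.1, 199.9]
tcp_rot: [-3.142, 0.001, 0.54]
ft_force: [0.2, 0.1, 0.2]
opening: 0.416
grip_force: 0.0
```

Run:
```python
from h import *
im=snap('scene','s1.png'); c=im[150:250,320:440,::-1]; cv2.imwrite('pics/s1c.png',cv2.resize(c,None,fx=6,fy=6,interpolation=cv2.INTER_CUBIC))
plan((485,224,128,.54))
f=lambda q:((q-[320,150])*6+3).round(0).tolist()
s=monitor.state();x,y,z=s['eef_pos']
print('TCP',f(proj('scene',[x,y,z])))
for r in(-22,0,22): print('tapbar',r,f(proj('scene',[485+r*np.cos(.54),224+r*np.sin(.54),157])))
for r in(-36,0,36): print('handle',r,f(proj('scene',[550.5+r*np.cos(-1.15),253+r*np.sin(-1.15),152])))
```

```text
now [485.  223.6 200. ] 0.538 op 40.1 t 2.4
(485, 224, 128, 0.54) rows 2 first: turn -0.001 total; shift total [ 0.001 -0.003  0.48 ] per row [ 0.001 -0.001  0.24 ] -0.001
TCP [[207.0, 41.0]]
tapbar -22 [[162.0, 113.0]]
tapbar 0 [[206.0, 121.0]]
tapbar 22 [[250.0, 129.0]]
handle -36 [[374.0, 130.0]]
handle 0 [[345.0, 166.0]]
handle 36 [[315.0, 202.0]]
```

View pics/s1c.png

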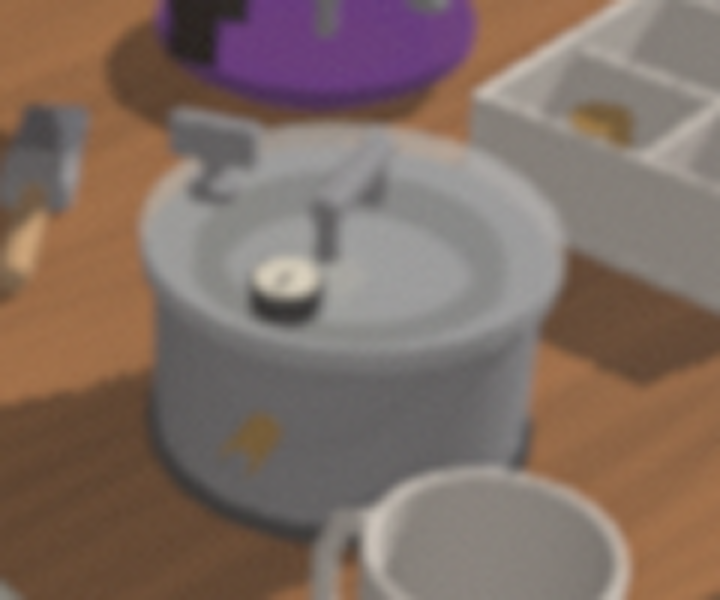

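The scene crop shows the tap bar centre at about (218,122) and the handle at about (355,168), each some 10 crop px right of the prediction. That is about 4 mm, so I'll use a compromise 2 mm along. Next I descend and grip the tap.

Call:
move_arm:
  moves: [0.015,0,0.24,0,0,0,0.24,0,0,0,0,0]

```text
t: 2.78
eef_pos: [486.3, 223.7, 126.5]
tcp_rot: [-3.141, 0.004, 0.537]
ft_force: [0.5, 0.2, 0.1]
opening: 0.417
grip_force: 0.0
```

Call:
move_arm:
  moves: [0,0,0,0,0,0,0,0,0,0,0,0,0,0,0,0]
  claw: 0

```text
t: 3.28
eef_pos: [487.1, 225.3, 129.1]
tcp_rot: [-3.141, -0.001, 0.539]
ft_force: [-2.7, 4.1, 6.1]
opening: 0.116
grip_force: 30.0
```

Call:
move_arm:
  moves: [0,0,0,-0.1,0,0,0,-0.1,0,0,0,-0.1,0,0,0,-0.1,0,0,0,-0.1,0,0,0,-0.1,0,0,0,0]

```text
t: 4.15
eef_pos: [487.8, 224.9, 129.1]
tcp_rot: [3.139, -0.001, 1.481]
ft_force: [1.2, -1.3, 6.8]
opening: 0.118
grip_force: 30.0
```

Call:
move_arm:
  moves: [0,0,0,-0.08,0,0,0,-0.08,0,0,0,-0.06,0,0,0,0]

```text
t: 4.65
eef_pos: [488.2, 225.0, 129.1]
tcp_rot: [3.139, 0.0, 1.825]
ft_force: [2.7, -1.2, 5.1]
opening: 0.116
grip_force: 30.0
```

```bash
python3 -c "
from h import *
s=monitor.state();print(s['ft_force'],s['moment'],s['tcp_rot'],s['eef_pos'])"
```

```text
[ 2.6528004  -1.2161531   5.14614937] [-0.16231074 -0.53952643  0.07982825] [3.13862682e+00 1.78021061e-04 1.82532194e+00] [488.15181781 224.98394495 129.1297591 ]
```

Call:
move_arm:
  moves: [0,0,0,-0.03,0,0,0,-0.03,0,0,0,0]

```text
t: 5.03
eef_pos: [488.2, 225.0, 129.1]
tcp_rot: [3.138, 0.0, 1.918]
ft_force: [3.0, -0.7, 4.6]
opening: 0.119
grip_force: 30.0
```

```bash
python3 -c "
from h import *
s=monitor.state();print(s['ft_force'],s['moment'],s['tcp_rot'],s['eef_pos'])"
```

```text
[ 2.9855763  -0.68790552  4.58337145] [-0.09651148 -0.68116265 -0.15396514] [3.13846434e+00 3.69329817e-04 1.91846318e+00] [488.2253961  224.97727553 129.13582591]
```

Call:
move_arm:
  moves: [0,0,0,-0.03,0,0,0,0]

```text
t: 5.28
eef_pos: [488.3, 224.9, 129.1]
tcp_rot: [3.139, 0.001, 1.965]
ft_force: [4.7, -1.9, 5.9]
opening: 0.12
grip_force: 30.7
```

```bash
python3 -c "
from h import *
s=monitor.state();print(s['ft_force'],s['moment'],s['tcp_rot'],s['eef_pos'])"
```

```text
[ 4.70087085 -1.88396131  5.88940365] [-0.32915007 -0.86597761 -0.40780644] [3.13853742e+00 5.55347596e-04 1.96518502e+00] [488.26394792 224.8848226  129.07884172]
```

The tap is at its stop. Release, rise, and look.

Call:
move_arm:
  moves: [0,0,0,0.02,0,0,0,0,0,0,0,0]
  claw: 40

```text
t: 5.65
eef_pos: [486.8, 224.8, 128.0]
tcp_rot: [-3.141, 0.0, 1.937]
ft_force: [-0.3, 0.8, -0.2]
opening: 0.376
grip_force: 0.0
```

Call:
move_arm:
  moves: [0,0,-0.3,0,0,0,-0.3,0,0,0,-0.3,0,-0.4,0,0,0,-0.4,0,0,0,-0.4,0,0,0,-0.4,0,0,0,0,0,0,0]

```text
t: 6.65
eef_pos: [573.8, -2.6, 262.6]
tcp_rot: [-3.141, 0.0, 1.933]
ft_force: [0.5, 0.7, 0.1]
opening: 0.42
grip_force: 0.0
```

Run:
```python
from h import *
a=snap('top','t2.png')[150:230,220:310,::-1]; b=snap('scene','s2.png')[160:230,335:425,::-1]
o=np.hstack([cv2.resize(a,(390,347),interpolation=2),cv2.resize(b,(400,311),interpolation=2)[:347] if 0 else cv2.resize(b,(405,347),interpolation=2)])
cv2.imwrite('pics/v2.png',o); plan((552,254.5,200,1.96))
```

```text
now [5.728e+02 5.000e-01 2.628e+02] 1.936 op 40.0 t 6.75
(552, 254.5, 200, 1.96) rows 5 first: turn -0.015 total; shift total [1.631 0.475 0.419] per row [0.326 0.095 0.084] -0.003
```

View pics/v2.png

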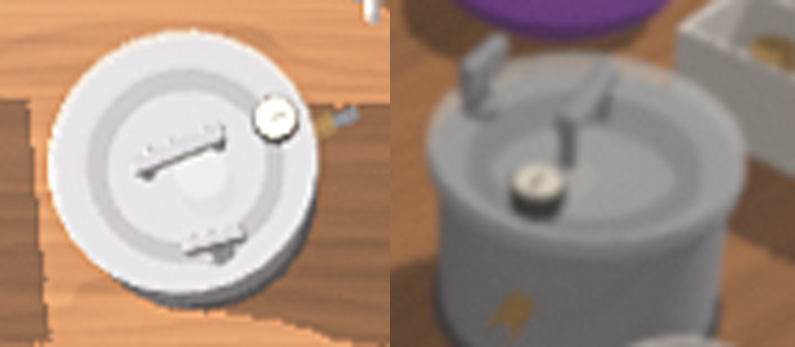

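The tap is open and lies about parallel to the handle. The lid still sits on the chamber. Now to the handle.

Call:
move_arm:
  moves: [0.326,0.095,0.084,0,0.326,0.095,0.084,0,0.326,0.095,0.084,0,0.326,0.095,0.084,0,0.326,0.095,0.084,-0.028,0,0,0.24,0,0,0,0.24,0,0,0,0,0,0,0,0,0]

```text
t: 7.88
eef_pos: [552.1, 255.4, 129.6]
tcp_rot: [3.14, 0.0, 1.982]
ft_force: [1.1, -0.3, 0.3]
opening: 0.419
grip_force: 0.0
```

Call:
move_arm:
  moves: [0,0,0,0,0,0,0,0,0,0,0,0,0,0,0,0,0,0,0,0]
  claw: 0

```text
t: 8.5
eef_pos: [552.5, 254.6, 128.8]
tcp_rot: [3.14, 0.0, 1.981]
ft_force: [0.7, -0.1, 5.6]
opening: 0.144
grip_force: 30.0
```

```bash
python3 -c "
from h import *
s=monitor.state();print(s['ft_force'],s['moment'],s['tcp_rot'],s['eef_pos'])"
```

```text
[ 0.70300669 -0.12536369  5.64996931] [ 0.08724741 -0.34512924  0.02406817] [3.14005670e+00 2.91294320e-04 1.98122767e+00] [552.5477375  254.60398725 128.82441423]
```

Call:
move_arm:
  moves: [0,0,-0.04,0,0,0,-0.06,0,0,0,-0.06,0,0,0,-0.06,0,0,0,-0.08,0,0,0,-0.08,0,0,0,-0.1,0,0,0,-0.1,0,0,0,0,0]

```text
t: 9.62
eef_pos: [552.5, 254.7, 216.7]
tcp_rot: [3.139, 0.0, 1.981]
ft_force: [0.7, 0.7, -6.2]
opening: 0.143
grip_force: 30.0
```

Run:
```python
from h import *
o=np.hstack([cv2.resize(snap('top','t3.png')[150:250,220:460,::-1],(480,200),interpolation=2),cv2.resize(snap('scene','s3.png')[130:230,335:435,::-1],(200,200),interpolation=2)])
cv2.imwrite('pics/v3.png',o)
s=monitor.state();print(s['ft_force'],s['moment'])
im=cv2.imread('pics/t3.png');hsv=cv2.cvtColor(im,cv2.COLOR_BGR2HSV)
for n,x0,x1,y0,y1 in(('mat',360,450,155,245),):
    e=cv2.Canny(cv2.medianBlur(im,5),60,120)[y0:y1,x0:x1]
    p=np.argwhere(e)[:,::-1]+[x0,y0]; d=np.hypot(*(p-[405.5,200]).T); p=p[abs(d-34)<4]
    w=ray('top',p,6)[:,:2]; A=np.c_[2*w,np.ones(len(w))]; q=np.linalg.lstsq(A,(w**2).sum(1),rcond=None)[0]
    print(n,q[:2],np.sqrt(q[2]+q[0]**2+q[1]**2),len(w))
plan((540,-234,180,1.98),(540,-234,60,1.98))
```

```text
[-0.81685585 -0.54725549 -6.11081971] [-0.02112036 -0.11104726  0.02155777]
mat [ 539.14798831 -233.8276428 ] 121.88412639285067 181
now [551.8 254.5 215.1] 1.981 op 13.7 t 9.725
(540, -234, 180, 1.98) rows 9 first: turn 0.001 total; shift total [-2.954 -1.372  0.234] per row [-0.328 -0.152  0.026] 0.0
(540, -234, 60, 1.98) rows 3 first: turn -0.0 total; shift total [-0.  -0.   0.8] per row [-0.    -0.     0.267] -0.0
```

View pics/v3.png

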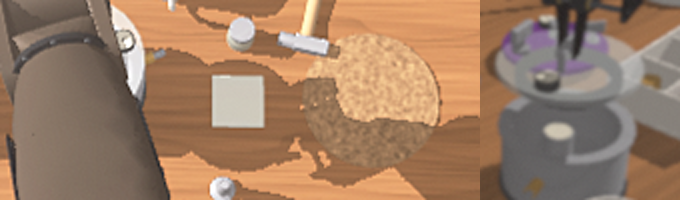

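The lid hangs level, and the flask still stands in the chamber (scene crop at (558,130)). The mat centre is at (539,-234). I'll aim a little away from the hammer head, at (534,-240).

Call:
move_arm:
  moves: [-0.15,-0.07,0,0,-0.3,-0.143,0,0,-0.33,-0.158,0,0,-0.33,-0.158,0,0,-0.33,-0.158,0,0,-0.33,-0.158,0,0,-0.33,-0.158,0,0,-0.33,-0.158,0,0,-0.33,-0.158,0,0]

```text
t: 10.85
eef_pos: [535.3, -205.7, 214.6]
tcp_rot: [-3.141, -0.001, 1.981]
ft_force: [0.9, 0.2, -6.5]
opening: 0.142
grip_force: 30.0
```

Call:
move_arm:
  moves: [-0.15,-0.07,0,0,-0.06,-0.031,0,0,0,0,0,0,0,0,0.2,0,0,0,0.25,0,0,0,0.25,0,0,0,0.14,0,0,0,0.08,0,0,0,0,0]

```text
t: 11.98
eef_pos: [534.6, -238.2, 77.0]
tcp_rot: [-3.141, -0.001, 1.982]
ft_force: [-0.0, 0.1, -5.2]
opening: 0.142
grip_force: 30.0
```

```bash
python3 -c "
from h import *
plan((534,-240,48,1.98));s=monitor.state();print(s['ft_force'],s['moment'])"
```

```text
now [ 534.6 -238.2   77. ] 1.982 op 13.5 t 11.975
(534, -240, 48, 1.98) rows 1 first: turn 0.001 total; shift total [-0.01  -0.008  0.193] per row [-0.01  -0.008  0.193] 0.001
[-5.25172701e-04  7.85784117e-02 -5.16207092e+00] [ 0.0143756  -0.16286937 -0.02077014]
```

Twenty-nine mm to go, lowering slowly.

Call:
move_arm:
  moves: [0,0,0.05,0,0,0,0.04,0,0,0,0.03,0,0,0,0.02,0,0,0,0.02,0,0,0,0.01,0,0,0,0.01,0,0,0,0.005,0,0,0,0,0]

```text
t: 13.1
eef_pos: [534.5, -239.0, 49.5]
tcp_rot: [-3.142, 0.0, 1.981]
ft_force: [-0.3, 0.8, -5.8]
opening: 0.148
grip_force: 30.0
```

Call:
move_arm:
  moves: [0,0,0.007,0,0,0,0.007,0,0,0,0,0]

```text
t: 13.48
eef_pos: [534.6, -239.0, 47.9]
tcp_rot: [3.141, 0.0, 1.981]
ft_force: [-1.8, 0.6, 2.7]
opening: 0.14
grip_force: 30.0
```

Touched down. Release and rise, then move toward the flask and look.

Call:
move_arm:
  moves: [0,0,0,0,0,0,0,0,0,0,0,0,0,0,0,0]
  claw: 45

```text
t: 13.98
eef_pos: [534.6, -239.0, 47.4]
tcp_rot: [3.142, 0.0, 1.981]
ft_force: [0.2, 0.4, -1.2]
opening: 0.46
grip_force: 0.0
```

Call:
move_arm:
  moves: [0,0,-0.15,0,0,0,-0.3,0,0,0,-0.3,0,0,0,-0.3,0,0,0,-0.2,0,0,0,0,0]
  claw: 75

```text
t: 14.72
eef_pos: [535.1, -239.3, 237.1]
tcp_rot: [3.139, 0.003, 1.981]
ft_force: [0.8, 0.2, -1.0]
opening: 0.787
grip_force: 0.0
```

Run:
```python
from h import *
a=snap('top','t4.png')[:,:,::-1]; b=snap('scene','s4.png')[:,:,::-1]
z=lambda i,x,y,w:cv2.resize(i[y:y+w,x:x+w],(400,400),interpolation=2)
cv2.imwrite('pics/v4.png',np.hstack([z(a,225,150,80),z(b,320,150,100)]))
full=np.hstack([cv2.resize(a[130:260,230:480],(400,208)),cv2.resize(b[200:400,100:400],(400,267))[:208]])
cv2.imwrite('pics/v4.png',np.vstack([cv2.imread('pics/v4.png'),full]))
```

```text
(no output)
```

View pics/v4.png

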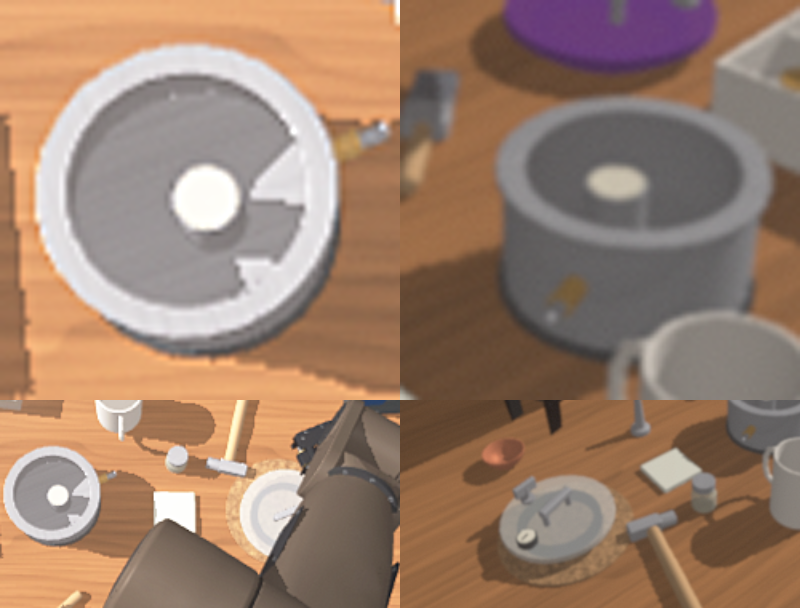

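The lid lies flat on the mat, handle up and clear of the hammer. The flask top is at crop (206,197) in the top view and (616-400=216,182) in the scene view.

Run:
```python
from h import *
print(ray('top',[(206/5+225-.4,197/5+150-.4)],94),ray('scene',[(216/4+320-.4,182/4+150-.4)],94))
p=ray('top',[(206/5+225-.4,197/5+150-.4)],94)[0];q=ray('scene',[(216/4+320-.4,182/4+150-.4)],94)[0]
m=(p+q)/2
print('tile scene',ray('scene',[(100+670*.75-300,200+(470-400)*.75)],12))
plan((m[0],m[1],180,1.98),(m[0],m[1],54,1.98))
```

```text
[[549.8283745  242.48197215  94.        ]] [[549.10204703 245.45369511  94.        ]]
tile scene [[544.92348982  -4.32244461  12.        ]]
now [ 534.2 -238.8  234.3] 1.981 op 74.9 t 14.825
(np.float64(549.4652107653906), np.float64(243.96783363207578), 180, 1.98) rows 9 first: turn 0.001 total; shift total [2.911 1.378 0.362] per row [0.323 0.153 0.04 ] 0.0
(np.float64(549.4652107653906), np.float64(243.96783363207578), 54, 1.98) rows 3 first: turn -0.0 total; shift total [-0.   -0.    0.84] per row [-0.   -0.    0.28] -0.0
```

Call:
move_arm:
  moves: [0.323,0.153,0.02,0,0.323,0.153,0.04,0,0.323,0.153,0.04,0,0.323,0.153,0.04,0,0.323,0.153,0.04,0,0.323,0.153,0.04,0,0.323,0.153,0.04,0,0.323,0.153,0.04,0,0.323,0.153,0.04,0,0,0,0,0]

```text
t: 16.08
eef_pos: [548.7, 246.1, 181.5]
tcp_rot: [-3.138, -0.001, 1.985]
ft_force: [0.1, -0.6, -0.1]
opening: 0.788
grip_force: 0.0
```

Call:
move_arm:
  moves: [0,0,0.2,0,0,0,0.2,0,0,0,0.2,0,0,0,0.16,0,0,0,0.1,0,0,0,0,0]

```text
t: 16.82
eef_pos: [549.4, 242.6, 53.7]
tcp_rot: [-3.139, -0.0, 1.981]
ft_force: [0.1, 0.4, 0.0]
opening: 0.788
grip_force: 0.0
```

Call:
move_arm:
  moves: [0,0,0,0,0,0,0,0,0,0,0,0,0,0,0,0,0,0,0,0]
  claw: 0

```text
t: 17.45
eef_pos: [550.1, 243.4, 55.2]
tcp_rot: [3.141, 0.0, 1.981]
ft_force: [0.1, -0.6, 4.8]
opening: 0.456
grip_force: 30.0
```

Call:
move_arm:
  moves: [0,0,-0.05,0,0,0,-0.1,0,0,0,-0.15,0,0,0,-0.15,0,0,0,-0.15,0,0,0,-0.12,0,0,0,-0.06,0,0,0,0,0]

```text
t: 18.45
eef_pos: [549.9, 243.3, 172.5]
tcp_rot: [3.141, 0.0, 1.981]
ft_force: [-0.4, -0.4, -3.9]
opening: 0.46
grip_force: 30.0
```

```bash
python3 -c "
from h import *
plan((537.5,-2.5,170,1.98),(537.5,-2.5,44,1.98));s=monitor.state();print(s['ft_force'],s['moment'])"
```

```text
now [549.9 243.3 172.5] 1.981 op 43.7 t 18.45
(537.5, -2.5, 170, 1.98) rows 5 first: turn 0.001 total; shift total [-1.47  -0.73   0.017] per row [-0.294 -0.146  0.003] 0.0
(537.5, -2.5, 44, 1.98) rows 3 first: turn -0.0 total; shift total [-0.   -0.    0.84] per row [-0.   -0.    0.28] -0.0
[-0.35393317 -0.3798231  -3.9136093 ] [ 0.0306071  -0.16797564  0.01117974]
```

Call:
move_arm:
  moves: [-0.12,-0.06,0,0,-0.25,-0.124,0,0,-0.25,-0.124,0,0,-0.25,-0.124,0,0,-0.25,-0.124,0,0,-0.25,-0.124,0,0,-0.1,-0.05,0,0,0,0,0,0]

```text
t: 19.45
eef_pos: [537.1, -3.6, 171.5]
tcp_rot: [-3.141, -0.0, 1.979]
ft_force: [-0.2, 0.6, -2.7]
opening: 0.457
grip_force: 30.0
```

Call:
move_arm:
  moves: [0,0,0.15,0,0,0,0.2,0,0,0,0.2,0,0,0,0.1,0,0,0,0.08,0,0,0,0,0]

```text
t: 20.2
eef_pos: [537.4, -2.3, 62.1]
tcp_rot: [-3.141, -0.0, 1.982]
ft_force: [0.1, -0.2, -2.7]
opening: 0.456
grip_force: 30.0
```

Run:
```python
from h import *
b=snap('scene','s5.png')[:,:,::-1]
cv2.imwrite('pics/v5.png',cv2.resize(b[180:300,240:380],(700,600),interpolation=2))
plan((537.5,-2.5,44,1.98))
```

```text
now [537.7  -2.4  62.7] 1.982 op 43.4 t 20.25
(537.5, -2.5, 44, 1.98) rows 1 first: turn 0.001 total; shift total [ 0.    -0.001  0.124] per row [ 0.    -0.001  0.124] 0.001
```

View pics/v5.png

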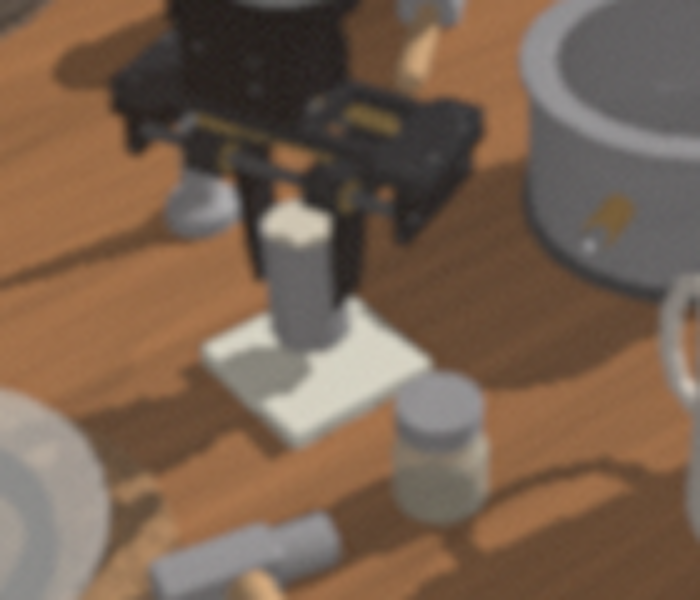

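The flask hangs upright over the tile. Its base is at (315,340) and the tile centre at (317,365), so 19 mm lower it lands centred.

Call:
move_arm:
  moves: [0,0,0.04,0,0,0,0.03,0,0,0,0.02,0,0,0,0.015,0,0,0,0.007,0,0,0,0.007,0,0,0,0,0]

```text
t: 21.12
eef_pos: [537.5, -2.6, 44.5]
tcp_rot: [3.142, 0.0, 1.981]
ft_force: [0.1, 0.5, -2.9]
opening: 0.461
grip_force: 30.0
```

Call:
move_arm:
  moves: [0,0,0.007,0,0,0,0.004,0,0,0,0,0]

```text
t: 21.5
eef_pos: [537.5, -2.6, 43.2]
tcp_rot: [3.141, 0.0, 1.981]
ft_force: [-1.7, 0.2, 3.9]
opening: 0.456
grip_force: 30.0
```

Standing. Release.

Call:
move_arm:
  moves: [0,0,0,0,0,0,0,0,0,0,0,0,0,0,0,0]
  claw: 75

```text
t: 22.0
eef_pos: [537.5, -2.6, 42.8]
tcp_rot: [3.142, 0.0, 1.981]
ft_force: [0.6, 0.1, -0.1]
opening: 0.78
grip_force: 0.0
```

Call:
move_arm:
  moves: [0,0,-0.1,0,0,0,-0.25,0,0,0,-0.3,0,0,0,-0.3,0,0,0,-0.2,0,0,0,0,0,0,0,0,0,0,0,0,0]

```text
t: 23.0
eef_pos: [537.0, -2.5, 214.5]
tcp_rot: [-3.14, -0.001, 1.981]
ft_force: [0.3, -0.3, -0.4]
opening: 0.788
grip_force: 0.0
```

Run:
```python
from h import *
b=snap('scene','s6.png')[:,:,::-1]
cv2.imwrite('pics/v6.png',cv2.resize(b[160:360,160:440],(784,560),interpolation=2))
```

```text
(no output)
```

View pics/v6.png

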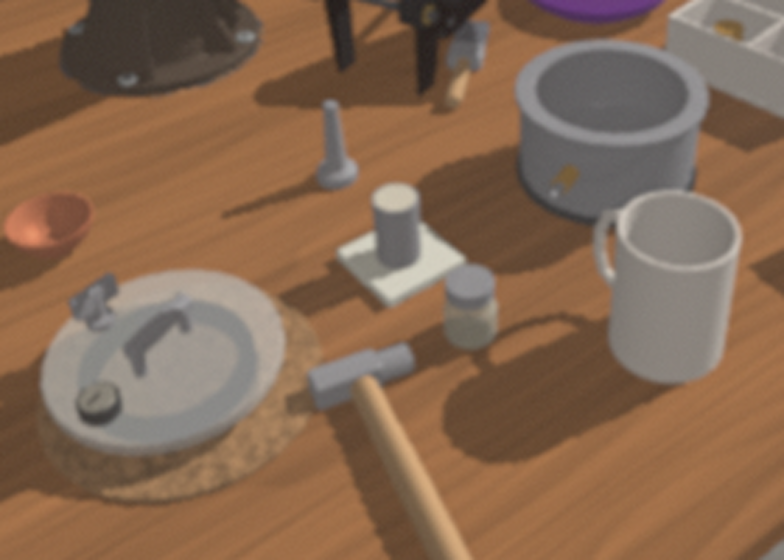

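The flask stands upright mid-tile (398,250). The lid lies flat on the mat (165,360) with its tap open, and the bystanders are untouched.

```bash
python3 -c "
from h import *
print(order.job_done())"
```

```text
the job is handed in; nothing more can be done
None
```

The job is handed in: the tap was turned to its stop, the lid lies handle up on the cork mat, and the flask stands upright in the middle of the tile; the last picture shows nothing else disturbed, and no verdict was returned.

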